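# Find the cleared sample crate and push it to the dispatch line

## Robot

A 6-joint arm with a two-finger parallel gripper is mounted at the origin on the work surface. World frame = base frame: x ahead of the robot, y to its left, z up, the work surface at z = 0. Lengths are in m, angles in rad, forces in N, time in s.
With the tool pointing down it reaches from about 0.375 to 0.975 m from the base axis. Payload 3.8 kg.
Tool frame: the origin (TCP) lies midway between the tips of the shut fingers; the grasp point (between the pads) lies 19 mm behind it; z points along the fingers, y is the direction in which the jaws open and shut (so a half turn about z gives the same grasp; the last joint's range is limited). The gripper opens to 85 mm and grips with 20 to 120 N. Pads are 22 mm wide; open, the fingers measure 114 mm over their backs; the gripper's body (76 mm by 85 mm) begins 54 mm behind the grasp point. The pads swing forward as they close: fully open they stand 13 mm farther back than shut.
Start: joints at [1.2, 0.264, 1.604, -0, 1.274, -0.037], TCP at [0.221, 0.638, 0.231] pointing down, gripper open.
Joint ranges: [-2.63, 2.63], [-0.94, 2.18], [0.31, 2.57], [-1.31, 4.45], [0, 2.66], [-2.55, 2.55]. Speed limits (rad/s): [2.57, 2.57, 3.14, 3.14, 3.14, 3.14].

## Interface

Orientations are given as a rotation vector (axis times angle).
In Python, from plant import arm gives the robot as it stands.
- The arm moves only by the tool jog_arm, never from a script. Its argument "commands" is a list of rows, each a list of 2 entries, a list of its own where there are three numbers: the shift along the world's x, y, z in cm, then the turn about the world's z in degrees. A call has 1 to 8 rows; each row is the pose to reach, as a shift and turn from the pose measured when the call began; what a row does not reach only later rows make up. A row lasts 1/10 s, in which the tool goes at most 50 mm and 8.59 degrees, less where a joint would pass 70% of its speed; a pose out of reach is approached as far as the arm can. A call with a gripper value outside its range is refused whole. "gripper" is the opening, from -1 (shut) to 1 (fully open), set as the call begins (left out, the last holds). The fingers move at their own pace and stop on an object; the grip force is fixed at half the most. Time passes only in rows, so rows that repeat a pose let the fingers close. It gives the time, the measured TCP pose, the force and the opening at its end, in the units of the state.
- arm.get_state(): the state, without advancing time (a new reading comes with each control period).
- arm.camera(name): name is "scene" or "top" or "wrist"; returns a dict with "color" (480x640x3 uint8, red, green, blue), "range_z" (480x640 float32, m along the optical axis (not along the pixel's ray), 0 where there is no reading), "fx", "fy", "cx", "cy" (pixels), "R" (3x3) and "t" (3): a world point X has camera coordinates R X + t. Camera axes: x right, y down, z forward; pixel columns grow to the right and rows downward; lengths in m; the calibration is good to about 2 mm. A picture is of the moment at which its call begins.
- arm.sign_off(): hands the job in, once; it reports no verdict.
The state is a dict: "time": time; "joints": joint angles; "joint_vel": joint speeds; "joint_torque": joint torques, N m; "tool_pos": TCP position; "eef_rot": TCP orientation; "contact_force": force on the tool from outside, world axes, zero at the start; "moment": the same for the moment, N m; "opening": opening from 0.0 (shut) to 1.0 (fully open).
Only numpy, scipy, OpenCV 4.12 (cv2) and the standard library are available. Lean on these libraries where they do the work, as an engineer would, in place of code of your own. Each camera call takes 0.05 s, during which the arm holds its last target. There are 200 camera calls.

## Task

Tip each of the two white crates towards the robot, over on to its side, to look at its underside: one of them bears a purple stamp there. Once both lie on their sides, push the stamped one, still lying on its side, along the bench until it is centred over the green dispatch tape, and leave the other lying clear of the tape. Do not lift the crates, only tip and push them with the fingers, and do not disturb the bottle, beaker or jar.

Things in the scene. Friction and masses are not known exactly. Their poses are not given: they have to be found in the camera images.
- crate_stamped: White open-topped EMPTY plastic crate, grey rim, 0.2-0.4 kg, loose; purple 66 x 110 mm block stamp with a white cross on its underside, hidden while it stands. 75 mm deep (own x) x 130 wide (own y) x 120 high (own z), walls and floor 4 mm. Starts upright, its own x roughly away from the robot (yaw within 0.3 rad), left or right of the tape. Origin: centre of the underside; z points to the mouth.
- crate_blank: White open-topped EMPTY plastic crate, grey rim, 0.2-0.4 kg, loose; bare white underside, otherwise the twin of the stamped one. 75 mm deep (own x) x 130 wide (own y) x 120 high (own z), walls and floor 4 mm. Starts upright, its own x roughly away from the robot (yaw within 0.3 rad), left or right of the tape. Origin: centre of the underside; z points to the mouth.
- crate_stamped_mid (a point): Middle of the stamped crate's outside box, on its own z axis 60 mm from the underside. Either crate, pulled towards the robot on its far wall 100 to 110 mm up, tips about its near bottom edge without sliding; past about 0.55 rad it falls by itself on to its near wall and stays: mouth to the robot, underside facing away, 75 mm high.
- crate_blank_mid (a point): Middle of the blank crate's outside box, on its own z axis 60 mm from the underside. A lying crate slides when pushed on a wall at or below about 40 mm above the bench (1 to 3 N).
- dispatch_line: Green dispatch tape stuck flat on the bench between the two crates, 400 mm long along its own x (roughly straight away from the robot), 30 mm wide, with a 100 mm cross bar at each end; too thin to catch anything. Origin at the middle of the tape.
- amber_bottle: Amber bottle, 60 mm diameter, 130 mm high, standing beyond the tape. Origin at the centre of its base. Leave it alone.
- beaker: Clear beaker, 66 mm diameter at the rim, 85 mm high, standing to the left of the work. Origin at the centre of its base. Leave it alone.
- sample_jar: Jar with a blue cap, 60 mm diameter, 75 mm high, standing to the right of the work. Origin at the centre of its base. Leave it alone.
Mind the look-alikes: they are no part of the job. Leave any red look-alike of the crate_blank alone. Leave any pink look-alike of the crate_stamped alone.

How it is judged:
On the way, in this order (a step that is already met when the one before it is completed fails the run):
1. one of the crates lies tipped on its side (((angle between crate_stamped's own x axis and vertical below 0.15 rad and linear speed of crate_stamped below 0.05 m/s) or (angle between crate_blank's own x axis and vertical below 0.15 rad and linear speed of crate_blank below 0.05 m/s))), for 0.2 s.
2. both crates lie tipped on their sides (angle between each of crate_stamped, crate_blank's own x axis and vertical below 0.15 rad and linear speed of each of crate_stamped, crate_blank below 0.05 m/s), for 0.2 s.
3. the stamped crate, on its side, is centred over the dispatch tape (angle between crate_stamped's own x axis and vertical below 0.15 rad and linear speed of crate_stamped below 0.05 m/s and y of crate_stamped_mid in the frame of dispatch_line between -0.025 and 0.025 m and x of crate_stamped_mid in the frame of dispatch_line between -0.17 and 0.17 m), for 0.2 s.
At the end, for the whole second after the job is handed in: Both crates lie still on their sides (tipped towards the robot: own x axis within 0.15 rad of straight up). The stamped one's middle is within 25 mm sideways of the tape's centre line and 170 mm of its middle along it; the blank one's middle is over 100 mm to the side of that line (all of step 3 and angle between crate_blank's own x axis and vertical below 0.15 rad and linear speed of crate_blank below 0.05 m/s and (y of crate_blank_mid in the frame of dispatch_line above 0.1 m or y of crate_blank_mid in the frame of dispatch_line below -0.1 m)); the robot touches nothing.
It fails at once if a crate is lifted off the bench ((height (world z) of crate_stamped above 0.08 m or (angle between crate_stamped's own z axis and vertical below 0.1 rad and height (world z) of crate_stamped above 0.015 m) or (angle between crate_stamped's own x axis and vertical below 0.15 rad and height (world z) of crate_stamped above 0.055 m)) or (height (world z) of crate_blank above 0.08 m or (angle between crate_blank's own z axis and vertical below 0.1 rad and height (world z) of crate_blank above 0.015 m) or (angle between crate_blank's own x axis and vertical below 0.15 rad and height (world z) of crate_blank above 0.055 m))).
It fails at once if the bottle, beaker or jar is moved more than 20 mm or tipped (distance of any of amber_bottle, beaker, sample_jar from where it was at the start of the episode above 0.02 m or angle between any of amber_bottle, beaker, sample_jar's own z axis and vertical above 0.3 rad).
It also fails if it takes over 64 s, if anything falls off the work surface, if the arm or the gripper's body presses on something with over 40 N, if the wrist force passes 120 N, or if a joint passes its speed limit or range.

## Working session

There is one attempt and no reset: what is moved stays moved. The work goes in short steps, Python scripts to look and compute and a tool call to move; the robot and the scene stay as the last step left them, time stands still between calls to the robot, and variables do not carry over. Pictures are saved under pics/ and viewed, about 8 in all and at most 12, crops included, and the job is handed in when it is done.

Besides the shell and the picture viewer there is one more tool, called after "Emit:" as name(argument=value, ...), one argument or row to a line, values as JSON. jog_arm: Moves the arm, as the interface text tells. Its arguments: {"type":"object","properties":{"commands":{"type":"array"},"gripper":{"type":"number"}},"required":["commands"]}

```bash
mkdir -p pics; ls
cat > h.py <<'E'
import numpy as np, cv2
from plant import arm
def snap(n,f=None):
    c=arm.camera(n)
    if f: cv2.imwrite('pics/'+f,cv2.cvtColor(c['color'],cv2.COLOR_RGB2BGR))
    return c
def pts(c):
    z=c['range_z']; v,u=np.mgrid[:480,:640]
    P=np.stack([(u-c['cx'])/c['fx']*z,(v-c['cy'])/c['fy']*z,z],-1)
    W=(P-c['t'])@c['R']; W[z==0]=np.nan
    return W
E
python3 - <<'E'
from h import *
a=snap('top','top0.png');b=snap('scene','scene0.png')
np.savez('c0.npz',a=pts(a),b=pts(b),ca=a['color'],cb=b['color'])
for c in(a,b): print(c['R'].round(3),c['t'],c['fx'],c['cx'],c['cy'])
print(arm.get_state())
E
```

```text
pics
[[ 0.002 -1.    -0.014]
 [-0.996 -0.001 -0.086]
 [ 0.086  0.014 -0.996]] [0.01431156 0.66416744 1.00478205] 476.57221166206216 319.25817193282137 239.80643119570212
[[-0.667  0.745  0.019]
 [ 0.524  0.487 -0.699]
 [-0.53  -0.456 -0.715]] [ 0.44146984 -0.30804753  1.58719815] 452.2366339434202 319.80174647420756 234.99784813578566
{'time': 0.1, 'joints': array([ 1.20008900e+00,  2.64686870e-01,  1.60523013e+00, -2.66092239e-05,
        1.27368787e+00, -3.69199033e-02]), 'joint_vel': array([-0.00112704, -0.00079049, -0.00350627,  0.00122328,  0.00052707,
        0.0006287 ]), 'joint_torque': array([-3.09812467e-04, -5.16714656e+01, -3.68587947e+01, -1.28892007e-04,
        6.23634551e-03,  1.11416225e-05]), 'tool_pos': array([0.2209327 , 0.63713011, 0.23008436]), 'eef_rot': array([-0.52180558, -3.09756539,  0.00310306]), 'contact_force': array([ 0.26146734, -0.03178868, -0.16887758]), 'moment': array([ 0.00159043,  0.02423536, -0.00836304]), 'opening': 0.9988504383325254}
```

View pics/top0.png

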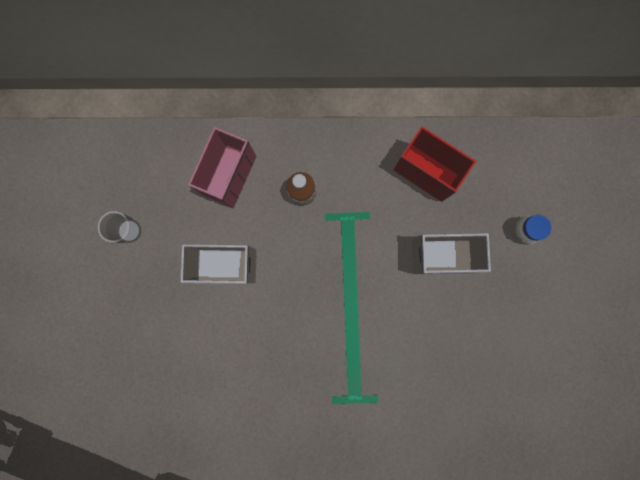

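View pics/scene0.png

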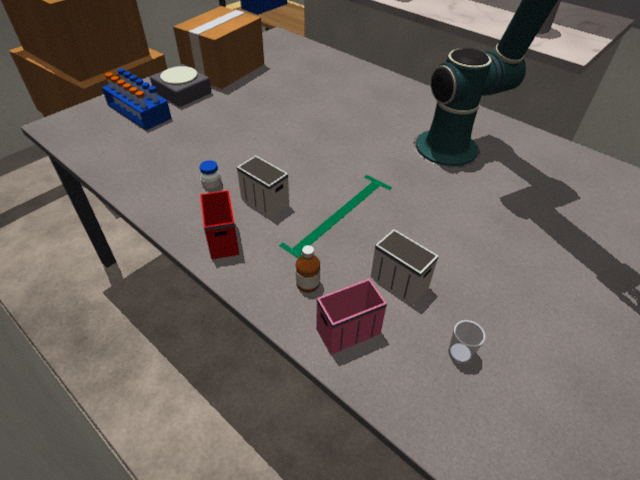

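The top view shows the two white grey-rimmed crates at (214,264) and (456,253), with the tape running from (347,216) to (355,400). The look-alikes are the pink crate at (222,168) and the red crate at (435,165), both to be left alone. The bottle is at (301,187), the beaker at (115,228) and the jar at (537,228). I choose the two white crates, then check them in one crop and measure.

Run:
```python
from h import *
d=np.load('c0.npz');W=d['a'];C=d['ca'].astype(int)
def rect(m,n):
    p=W[m][:,:2].astype(np.float32);p=p[~np.isnan(p).any(1)]
    r=cv2.minAreaRect(p);print(n,len(p),np.round(r[0],4),np.round(r[1],4),round(r[2],2),'z',np.nanmedian(W[m][:,2]).round(4),cv2.boxPoints(r).round(3).tolist())
v,u=np.mgrid[:480,:640]
hi=(W[...,2]>0.112)&(W[...,2]<0.13)
for n,x0,x1,y0,y1 in(('L',170,260,232,300),('R',410,500,222,290)):
    rect(hi&(u>x0)&(u<x1)&(v>y0)&(v<y1),n)
g=(C[...,1]>C[...,0]+40)&(C[...,1]>C[...,2]+15)
rect(g,'tape')
for n,a,b in(('far',(215),(217)),('mid',300,310),('near',380,390)):
    m=g&(v>=a)&(v<=b);print(n,np.nanmean(W[m],0).round(4))
for n,x0,x1,y0,y1 in(('pink',185,262,125,212),('red',392,478,125,205),('bottle',283,320,165,208),('beaker',90,142,205,248),('jar',510,556,210,250)):
    m=(W[...,2]>0.03)&(u>x0)&(u<x1)&(v>y0)&(v<y1);rect(m,n);print(np.nanpercentile(W[m][:,2],98))
im=cv2.cvtColor(d['ca'],cv2.COLOR_RGB2BGR)
cv2.imwrite('pics/crop1.png',cv2.resize(np.hstack([im[225:305,165:265],im[215:295,405:505]]),None,fx=4,fy=4))
```

```text
L 509 [0.6104 0.2217] [0.1318 0.0754] 89.9 z 0.1191 [[0.5730000138282776, 0.15600000321865082], [0.6480000019073486, 0.15600000321865082], [0.6480000019073486, 0.2879999876022339], [0.5730000138282776, 0.2879999876022339]]
R 551 [ 0.6315 -0.2553] [0.0757 0.1317] 1.33 z 0.1194 [[0.5920000076293945, -0.1899999976158142], [0.5950000286102295, -0.32199999690055847], [0.6710000038146973, -0.3199999928474426], [0.6679999828338623, -0.1889999955892563]]
tape 2972 [ 0.5201 -0.0543] [0.4163 0.099 ] 2.21 z 0.0005 [[0.3100000023841858, -0.013000000268220901], [0.3140000104904175, -0.1120000034570694], [0.7300000190734863, -0.09600000083446503], [0.7260000109672546, 0.003000000026077032]]
far [ 7.201e-01 -4.650e-02  3.000e-04]
mid [ 5.229e-01 -5.390e-02  5.000e-04]
near [ 0.3507 -0.0602  0.0005]
pink 2170 [0.813  0.2178] [0.0776 0.1311] 67.07 z 0.0884 [[0.7379999756813049, 0.20800000429153442], [0.8579999804496765, 0.15700000524520874], [0.8880000114440918, 0.2280000001192093], [0.7680000066757202, 0.27900001406669617]]
0.1215088633305245
red 2217 [ 0.8206 -0.2246] [0.1306 0.0784] 56.36 z 0.0881
[... 246 characters left out ...]
z 0.091 [[0.7310000061988831, 0.05299999937415123], [0.7730000019073486, 0.012000000104308128], [0.8130000233650208, 0.05400000140070915], [0.7710000276565552, 0.0949999988079071]]
0.13161176673101033
beaker 765 [0.6879 0.4407] [0.0656 0.0631] 88.13 z 0.0669 [[0.6549999713897705, 0.4090000092983246], [0.7179999947547913, 0.40700000524520874], [0.7210000157356262, 0.47200000286102295], [0.6570000052452087, 0.4749999940395355]]
0.08630091969591881
jar 813 [ 0.6876 -0.4346] [0.0567 0.0568] 52.6 z 0.0732 [[0.6480000019073486, -0.4399999976158142], [0.6930000185966492, -0.4740000069141388], [0.7269999980926514, -0.42899999022483826], [0.6819999814033508, -0.39500001072883606]]
0.07842134673747403
```

View pics/crop1.png

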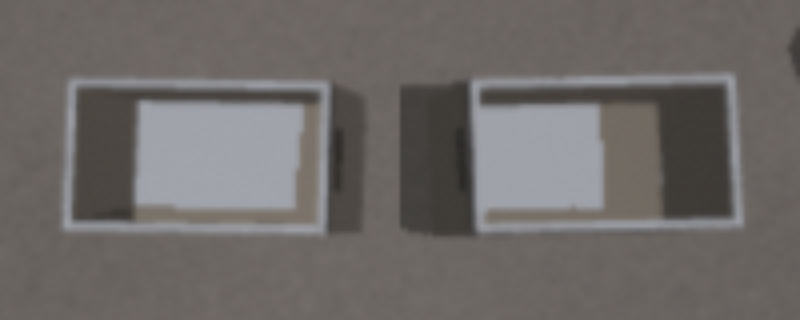

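Both crops show white crates with grey rims: left centre (0.610, 0.222), right centre (0.632, -0.255), both with yaw near 0. I start with the left crate and approach above its far side, jaws open along y for a two-point pull.

Emit:
jog_arm(
  commands=[
    [[24,-21,0],10],
    [[24,-21,0],10],
    [[24,-21,0],10],
    [[24,-21,0],19],
    [[46.5,-41.5,0],19],
    [[46.5,-41.5,0],19],
    [[46.5,-41.5,0],19],
    [[46.5,-41.5,0],19],
  ],
  gripper=1,
)

```text
time: 0.9
tool_pos: [0.5193, 0.3715, 0.2298]
eef_rot: [-0.003, -3.141, 0.004]
contact_force: [0.5, 1.1, 1.2]
opening: 1.001
```

Emit:
jog_arm(
  commands=[
    [[16.7,-15,0],0],
    [[16.7,-15,0],0],
    [[16.7,-15,0],0],
    [[16.7,-15,0],0],
    [[16.7,-15,0],0],
    [[16.7,-15,0],0],
    [[16.7,-15,0],0],
    [[16.7,-15,0],0],
  ],
)

```text
time: 1.7
tool_pos: [0.6853, 0.2223, 0.2293]
eef_rot: [-0.002, -3.14, 0.003]
contact_force: [-1.0, 0.2, -0.9]
opening: 1.001
```

Emit:
jog_arm(
  commands=[
    [[0,0,-5],0],
    [[0,0,-10],0],
    [[0,0,-13.5],0],
    [[0,0,-13.5],0],
    [[0,0,-13.5],0],
    [[0,0,-13.5],0],
  ],
)

```text
time: 2.3
tool_pos: [0.6872, 0.2237, 0.0979]
eef_rot: [0.001, 3.139, -0.001]
contact_force: [-0.1, 0.1, -0.5]
opening: 0.997
```

Emit:
jog_arm(
  commands=[
    [[0,0,-0.6],0],
    [[-1,0,-0.6],0],
    [[-2,0,-0.6],0],
    [[-2.7,0,-0.6],0],
    [[-3.3,0,-0.6],0],
    [[-4,0,-0.6],0],
    [[-4.7,0,-0.6],0],
    [[-5.4,0,-0.6],0],
  ],
)

```text
time: 3.1
tool_pos: [0.6331, 0.2238, 0.0925]
eef_rot: [0.001, 3.137, -0.001]
contact_force: [1.3, 1.3, 2.1]
opening: 0.999
```

Emit:
jog_arm(
  commands=[
    [[-0.8,0,0],0],
    [[-1.6,0,0],0],
    [[-2.4,0,0],0],
    [[-3,0,0],0],
    [[-3.6,0,0],0],
    [[-4.0,0,0],0],
    [[-4.0,0,0],0],
    [[-4,0,0],0],
  ],
)

```text
time: 3.9
tool_pos: [0.5929, 0.2238, 0.0922]
eef_rot: [0.001, 3.138, -0.001]
contact_force: [0.3, 0.3, 0.1]
opening: 1.001
```

Run:
```python
from h import *
print(arm.get_state()['tool_pos'])
snap('scene','s1.png')
```

```text
[0.59289073 0.22376591 0.09222551]
```

View pics/s1.png

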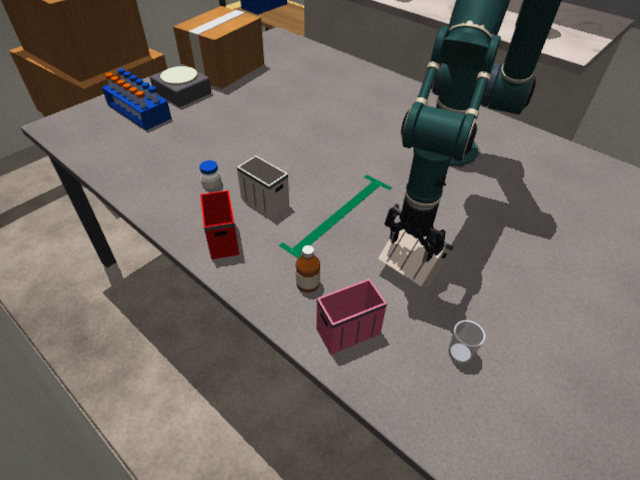

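The left crate seems to have tipped, with its light face at (412,258) under the fingers. I raise the arm, move to the right crate, and confirm by depth.

Emit:
jog_arm(
  commands=[
    [[0,0,5],0],
    [[0,0,10],0],
    [[0,-2,14],0],
    [[11.7,-47.9,14],1],
    [[11.7,-47.9,14],1],
    [[11.7,-47.9,14],1],
    [[11.7,-47.9,14],1],
    [[11.7,-47.9,14],1],
  ],
)

```text
time: 4.75
tool_pos: [0.6554, -0.0406, 0.2325]
eef_rot: [-0.027, 3.137, -0.001]
contact_force: [0.9, -0.4, 0.3]
opening: 1.0
```

```bash
cat >> h.py <<'E'
def surf(W,x0,x1,y0,y1,z0,z1):
    m=(W[...,0]>x0)&(W[...,0]<x1)&(W[...,1]>y0)&(W[...,1]<y1)&(W[...,2]>z0)&(W[...,2]<z1)
    p=W[m]
    if len(p)<20: print('few');return
    r=cv2.minAreaRect(p[:,:2].astype(np.float32)); k=np.c_[p[:,:2],np.ones(len(p))]
    print(len(p),np.round(r[0],4),np.round(r[1],4),round(r[2],2),'z',np.percentile(p[:,2],[5,50,95]).round(4),'slope',np.linalg.lstsq(k,p[:,2],rcond=None)[0].round(3))
E
python3 - <<'E'
from h import *
print(arm.get_state()['tool_pos'])
surf(pts(snap('top')),.4,.65,.1,.35,.06,.15)
E
```

```text
[ 0.65539293 -0.04055705  0.23251409]
3802 [0.5116 0.2228] [0.1313 0.1205] 89.04 z [0.0714 0.0745 0.0774] slope [-0.002  0.005  0.075]
```

The left crate lies flat, with its top at 0.075 m. I continue to the right one.

Emit:
jog_arm(
  commands=[
    [[5.3,-21.4,0],0],
    [[5.3,-21.4,0],0],
    [[5.3,-21.4,0],0],
    [[5.3,-21.4,0],0],
    [[5.3,-21.4,0],0],
    [[5.3,-21.4,0],0],
    [[5.3,-21.4,0],0],
  ],
)

```text
time: 5.5
tool_pos: [0.7098, -0.2635, 0.2315]
eef_rot: [-0.017, 3.136, -0.009]
contact_force: [0.3, 0.1, -0.4]
opening: 0.996
```

Emit:
jog_arm(
  commands=[
    [[0,0,-5],0],
    [[0,0,-10],0],
    [[0,0,-14],0],
    [[0,0,-14],0],
    [[0,0,-14],0],
    [[0,0,-14],0],
  ],
)

```text
time: 6.1
tool_pos: [0.7123, -0.2635, 0.0956]
eef_rot: [-0.019, 3.131, -0.013]
contact_force: [0.1, -0.5, 0.7]
opening: 1.005
```

Emit:
jog_arm(
  commands=[
    [[-1,0.7,-0.3],0],
    [[-2,0.7,-0.3],0],
    [[-2.7,0.7,-0.3],0],
    [[-3.4,0.7,-0.3],0],
    [[-4.1,0.7,-0.3],0],
    [[-4.8,0.7,-0.3],0],
    [[-5.5,0.7,-0.3],0],
    [[-6.2,0.7,-0.3],0],
  ],
)

```text
time: 6.9
tool_pos: [0.6499, -0.2567, 0.0928]
eef_rot: [-0.019, 3.131, -0.013]
contact_force: [1.4, -0.7, 1.7]
opening: 1.002
```

Emit:
jog_arm(
  commands=[
    [[-0.8,0,0],0],
    [[-1.6,0,0],0],
    [[-2.4,0,0],0],
    [[-3,0,0],0],
    [[-3.6,0,0],0],
    [[-4.0,0,0],0],
    [[-4.0,0,0],0],
    [[-4,0,0],0],
  ],
)

```text
time: 7.7
tool_pos: [0.6098, -0.2567, 0.0927]
eef_rot: [-0.018, 3.131, -0.013]
contact_force: [-0.1, -0.3, 0.2]
opening: 0.997
```

Emit:
jog_arm(
  commands=[
    [[0,0,5],0],
    [[0,0,10],0],
    [[0,0,14],0],
    [[10,20,14],0],
    [[10,20,14],0],
    [[10,20,14],0],
    [[10,20,14],0],
    [[10,20,14],0],
  ],
)

```text
time: 8.5
tool_pos: [0.7115, -0.0523, 0.2326]
eef_rot: [-0.023, 3.13, -0.01]
contact_force: [0.1, -0.9, 0.1]
opening: 0.997
```

Run:
```python
from h import *
print(arm.get_state()['tool_pos'])
W=pts(snap('top'))
surf(W,.4,.65,.1,.35,.06,.15)
surf(W,.4,.65,-.4,-.15,.06,.15)
snap('scene','s2.png')
```

```text
[ 0.71152157 -0.05228309  0.2326264 ]
3790 [0.5116 0.2232] [0.1316 0.1206] 89.07 z [0.0714 0.0745 0.0775] slope [-0.003  0.003  0.075]
2811 [ 0.5304 -0.2722] [0.1201 0.1021] 1.22 z [0.0721 0.075  0.0778] slope [-0.001 -0.001  0.075]
```

View pics/s2.png

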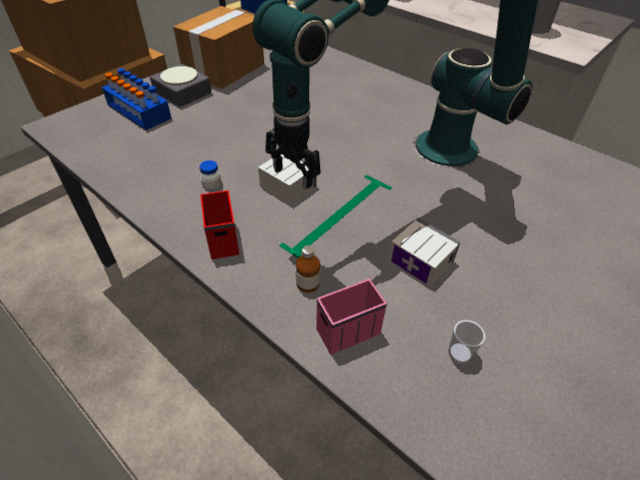

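The left crate at (410,263) shows the purple stamp with the white cross, so it is the stamped one. The right one is lying flat and clear of the tape. I rotate the jaws along x and go to the left crate's outer side to push towards -y.

Emit:
jog_arm(
  commands=[
    [[-20,38.2,0],-8],
    [[-20,38.2,0],-16],
    [[-20,38.2,0],-24],
    [[-20,38.2,0],-32],
    [[-20,38.2,0],-40],
    [[-20,38.2,0],-48],
    [[-20,38.2,0],-56],
    [[-20,38.2,0],-64],
  ],
  gripper=0.2,
)

```text
time: 9.4
tool_pos: [0.5265, 0.2992, 0.2326]
eef_rot: [1.647, 2.667, -0.018]
contact_force: [1.0, -0.1, -0.2]
opening: 0.601
```

Emit:
jog_arm(
  commands=[
    [[0,0,0],-8],
    [[0,0,0],-16],
    [[0,0,0],-24],
    [[0,0,0],-25],
    [[0,0,0],-25],
  ],
)

```text
time: 9.9
tool_pos: [0.5268, 0.2985, 0.2326]
eef_rot: [2.185, 2.251, -0.02]
contact_force: [0.0, -0.2, 0.9]
opening: 0.599
```

Emit:
jog_arm(
  commands=[
    [[-1.5,3.6,0],-2],
    [[-1.5,3.6,0],-2],
    [[-1.5,3.6,-5],-2],
    [[-1.5,3.6,-10],-2],
    [[-1.5,3.6,-15],-2],
    [[-1.5,3.6,-19],-2],
    [[-1.5,3.6,-20.8],-2],
    [[-1.5,3.6,-20.8],-2],
  ],
)

```text
time: 10.7
tool_pos: [0.509, 0.3318, 0.0204]
eef_rot: [2.224, 2.216, -0.033]
contact_force: [-1.2, 0.8, -0.5]
opening: 0.597
```

Emit:
jog_arm(
  commands=[
    [[0,0,0],0],
    [[0,-1,0],0],
    [[0,-2,0],0],
    [[0,-3,0],0],
    [[0,-4,0],0],
    [[0,-5,0],0],
    [[0,-6,0],0],
    [[0,-7,0],0],
  ],
)

```text
time: 11.5
tool_pos: [0.5092, 0.2612, 0.0207]
eef_rot: [2.223, 2.216, -0.032]
contact_force: [0.5, 2.8, 1.7]
opening: 0.603
```

Run:
```python
from h import *
s=arm.get_state();print(s['tool_pos'],s['contact_force'])
snap('scene','s3.png')
```

```text
[0.50921971 0.26118544 0.02072018] [0.48664283 2.84078468 1.73767196]
```

View pics/s3.png

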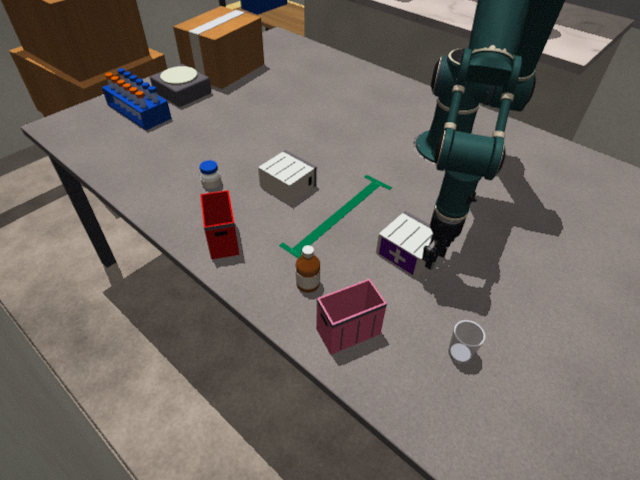

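The stamped crate at (403,245) slides flat under the push (about 3 N), and the right crate at (288,175) has a bare underside side. I keep pushing.

Emit:
jog_arm(
  commands=[
    [[0,-1,0],0],
    [[0,-2,0],0],
    [[0,-3,0],0],
    [[0,-4,0],0],
    [[0,-5,0],0],
    [[0,-6,0],0],
    [[0,-7,0],0],
    [[0,-8,0],0],
  ],
)

```text
time: 12.35
tool_pos: [0.5085, 0.1785, 0.0201]
eef_rot: [2.223, 2.216, -0.036]
contact_force: [-1.3, 1.1, -1.0]
opening: 0.604
```

Emit:
jog_arm(
  commands=[
    [[0,-1,0],0],
    [[0,-2,0],0],
    [[0,-3,0],0],
    [[0,-4,0],0],
    [[0,-5,0],0],
    [[0,-6,0],0],
    [[0,-7,0],0],
    [[0,-8,0],0],
  ],
)

```text
time: 13.15
tool_pos: [0.5084, 0.0977, 0.0201]
eef_rot: [2.224, 2.216, -0.036]
contact_force: [0.5, 2.0, -0.2]
opening: 0.595
```

Run:
```python
from h import *
s=arm.get_state();print(s['tool_pos'],s['contact_force'])
W=pts(snap('top'))
surf(W,.4,.65,-.12,.1,.06,.079)
surf(W,.4,.65,-.4,-.15,.06,.15)
W=pts(snap('scene'))
surf(W,.4,.65,-.12,.1,.06,.079)
surf(W,.4,.65,-.4,-.15,.06,.15)
```

```text
[0.50838635 0.09766503 0.02009465] [ 0.47527825  1.97080744 -0.16680956]
3036 [0.5111 0.0189] [0.1199 0.1319] 0.1 z [0.0715 0.0746 0.0774] slope [-0.005 -0.001  0.077]
3859 [ 0.5302 -0.2577] [0.12   0.1319] 1.13 z [0.0717 0.0749 0.0778] slope [-0.002 -0.008  0.074]
1210 [0.5082 0.0251] [0.1292 0.1472] 0.13 z [0.0654 0.0757 0.0782] slope [-0.032 -0.008  0.091]
1279 [ 0.5298 -0.2561] [0.1267 0.1364] 1.23 z [0.0646 0.0754 0.0785] slope [-0.025 -0.022  0.083]
```

Emit:
jog_arm(
  commands=[
    [[0,-1,0],0],
    [[0,-2,0],0],
    [[0,-3,0],0],
    [[0,-4,0],0],
    [[0,-5,0],0],
    [[0,-6,0],0],
    [[0,-6.7,0],0],
    [[0,-7.1,0],0],
  ],
)

```text
time: 14.05
tool_pos: [0.5082, 0.0252, 0.02]
eef_rot: [2.225, 2.213, -0.038]
contact_force: [0.1, 2.5, 0.4]
opening: 0.602
```

Emit:
jog_arm(
  commands=[
    [[0,-0.1,0],0],
    [[0,0,0],0],
    [[0,1,0],0],
    [[0,3,0],0],
    [[0,6,0],0],
    [[0,8,5],0],
    [[0,10,10],0],
    [[0,12,15],0],
  ],
)

```text
time: 14.85
tool_pos: [0.5071, 0.1423, 0.1601]
eef_rot: [2.225, 2.215, -0.04]
contact_force: [1.4, -0.2, 0.2]
opening: 0.601
```

Emit:
jog_arm(
  commands=[
    [[0,12,5],0],
    [[0,12,5],0],
    [[0,12,5],0],
    [[0,12,5],0],
    [[0,12,5],0],
  ],
)

```text
time: 15.35
tool_pos: [0.5065, 0.2632, 0.2099]
eef_rot: [2.222, 2.217, -0.041]
contact_force: [0.2, -0.5, -1.1]
opening: 0.601
```

Run:
```python
from h import *
s=arm.get_state();print(s['tool_pos'],s['contact_force'])
c=snap('top','top2.png');W=pts(c)
surf(W,.4,.65,-.15,.1,.06,.079)
surf(W,.4,.65,-.4,-.15,.06,.15)
v,u=np.mgrid[:480,:640];C=c['color'].astype(int)
g=(C[...,1]>C[...,0]+40)&(C[...,1]>C[...,2]+15)
for r in range(220,400,20):
    m=g&(v>=r)&(v<=r+8)
    if m.any(): print(r,m.sum(),np.nanmean(W[m],0).round(4))
for n,x0,x1,y0,y1 in(('bottle',.72,.81,.01,.1),('beaker',.65,.73,.4,.48),('jar',.64,.73,-.48,-.39)): print(n);surf(W,x0,x1,y0,y1,.03,.15)
```

```text
[0.50654979 0.26317595 0.20993888] [ 0.19583042 -0.48711582 -1.11174197]
3765 [ 0.5109 -0.0557] [0.1297 0.1205] 89.43 z [0.0718 0.0748 0.0776] slope [-0.005 -0.     0.077]
3861 [ 0.5301 -0.2576] [0.1203 0.1315] 1.36 z [0.0718 0.0749 0.0778] slope [-0.002 -0.007  0.074]
220 123 [ 7.02e-01 -4.67e-02  5.00e-04]
240 117 [ 6.574e-01 -4.840e-02  3.000e-04]
260 117 [ 6.128e-01 -5.060e-02  4.000e-04]
280 26 [ 0.5764 -0.0515  0.0006]
340 69 [ 4.337e-01 -5.760e-02  2.000e-04]
360 117 [ 0.3952 -0.0584  0.0006]
380 119 [ 0.3529 -0.0602  0.0009]
bottle
734 [0.7725 0.0528] [0.0582 0.0583] 88.56 z [0.0466 0.0914 0.1303] slope [ 0.701  0.183 -0.453]
beaker
766 [0.688  0.4405] [0.0631 0.0658] 1.35 z [0.0346 0.0665 0.0855] slope [-0.004 -0.033  0.082]
jar
814 [ 0.6866 -0.4336] [0.0567 0.0563] 62.23 z [0.0362 0.0734 0.0775] slope [ 0.135 -0.514 -0.249]
```

View pics/top2.png

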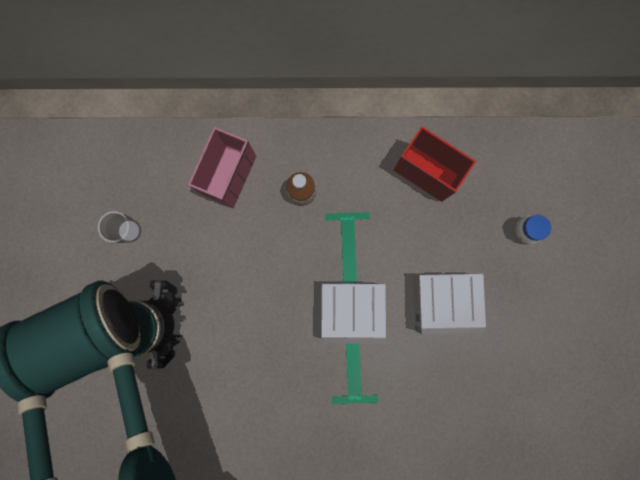

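The stamped crate, at (353,311), is centred over the tape: y is -0.0557 against about -0.0545 for the tape. The blank one, at (452,301), is about 200 mm clear, and the bottle, beaker and jar are unmoved. The arm is clear, so I hand in.

```bash
python3 -c "
from plant import arm
print(arm.sign_off())"
```

```text
the job is handed in; nothing more can be done
None
```

I tipped both white crates towards the robot on to their sides. The left one bore the purple stamp with the white cross, so I pushed it about 0.28 m along the bench on to the green tape. I then backed the arm away and handed the job in at about 15.5 s.

My last checks in the top camera:
- **Stamped crate:** it lies flat with its top at 75 mm. Its middle is about 1 mm sideways of the tape's centre line and about 9 mm from the tape's middle along it.
- **Blank crate:** it lies flat, about 200 mm to the side of the line.
- **Bottle, beaker and jar:** they are unmoved within about 1 mm.
- **Robot:** it is touching nothing.

One earlier mismatch: partway through the push, the scene camera put the stamped crate's centre about 6 mm off the top camera's reading. I went with the top camera, which looks straight down. No check failed.

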